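# Uncouple the blow nozzle and lay it in the tray

### The job

Two air couplings stand on the bench, one holding the long blow nozzle and the other a short blanking plug. Uncouple the long nozzle: pull the sprung collar of its coupling back, away from the nozzle, until the nozzle is freed and springs out a little, let the collar return, then draw the nozzle straight out and lay it flat inside the open black tray without dropping it. Leave the blanking plug coupled, the tray where it stands and the other things undisturbed.

Things in the scene. Friction and masses are not known exactly. Their poses are not given: they have to be found in the camera images.
- nozzle: Blow nozzle, 70 to 130 g, lying level in its coupling. Origin on its axis at the coupling's mouth plane when coupled; its x axis points into the coupling. From the origin: steel shank 16 mm diameter to x=+37.5 mm with a locking groove; round ribbed aluminium grip 22 mm diameter from x=-4 to -34 mm; brass nozzle 9 to 15 mm diameter on to x=-84 mm. 121.5 mm long overall.
- nozzle_grip (a point): Middle of the nozzle's grip, on the axis at x=-19 mm of the nozzle (balance point near x=-13 mm, middle of its length x=-23 mm); axes as the nozzle's.
- coupler_a: The nozzle's quick coupling on a fixed metal foot. Origin on the bench under its mouth, which faces its own -x (about towards the robot). Axis along x, 60 mm above the bench; mouth at x=0. Tube 25 mm diameter; block x=54 to 88 mm, 44 mm wide, top 85 mm (brass cap to 89); foot plate 52x70x8 mm under the block.
- coupler_a_collar_grip (a point): Dark ribbed sliding collar round the tube: grip part 32 mm diameter, 24 mm long (coupling x=4 to 28 mm at rest), then a raised rear rim 38 mm diameter, 6 mm long (x=28 to 34) to push against. This point: middle of the grip part, on the axis (x=16 mm at rest); moves with the collar; axes as the coupling's.
- coupler_a_collar (a joint): Collar travel, m: 0 at rest, 0.012 fully back along the coupling's +x; spring 5 N at rest, 10 N fully back. Between 0.007 and 0.0095 the nozzle is freed and an inner spring pushes it 14 mm out (coupling -x), where it stays, sagging a little, 23 mm of shank still inside. The collar springs home when let go and does not lock it again. Locked, the nozzle cannot be pulled out.
- coupler_b: The blanking plug's coupling, which is to be left alone; same build: quick coupling on a fixed metal foot. Origin on the bench under its mouth, which faces its own -x (about towards the robot). Axis along x, 60 mm above the bench; mouth at x=0. Tube 25 mm diameter; block x=54 to 88 mm, 44 mm wide, top 85 mm (brass cap to 89); foot plate 52x70x8 mm under the block.
- blank: Short blanking plug in the other coupling: same shank and 22 mm grip as the nozzle but no brass nozzle, its outer end 38 mm from the mouth. Origin and axes as the nozzle's. To be left coupled.
- tray: Open black card tray, 145 (x) by 137 (y) by 58 mm, walls 3 mm, floor 2 mm thick, 0.6 kg, loose, on a 2 mm mat. Origin at the centre of its underside.
- jar: Bystander: small round white jar 46 mm diameter, 22 mm high; origin under its centre.
- bank: Bystander: dark rounded power bank 64x90x25 mm; origin under its centre.
- mug: Bystander: mug 79x110x90 mm; origin under its centre.
- phone: Bystander: black phone 71x144x10 mm lying flat; origin under its centre.
Mind the look-alikes: they are no part of the job. What is shaped like the blank but blue is not meant.

How it is judged:
By the outcome, as a careful person would: the job done as asked, in the order asked, and still so for the second after the job is handed in, with the robot touching nothing.
It also fails if it takes over 51 s, if anything falls off the work surface, if the arm or the gripper's body presses on something with over 40 N, if the wrist force passes 120 N, or if a joint passes its speed limit or range.

### The arm

A 6-joint arm with a two-finger parallel gripper is mounted at the origin on a cart in front of the work surface, level with it; the furniture and walls round the work are solid. World frame = base frame: x ahead of the robot, y to its left, z up, the work surface at z = 0. Lengths are in mm, angles in rad, forces in N, time in s.
With the tool pointing down it reaches from about 400 to 925 mm from the base axis. Payload 3.4 kg.
Tool frame: the origin (TCP) lies where the fingers leave the gripper's body, on its centre line; the fingertips stand 73 mm ahead of it and the grasp point (between the pads) lies manip.grasp_offset ahead of it (manip.grasp_offset is the distance from the TCP to the grasp point, in mm); z points along the fingers, y is the line along which they close (so a half turn about z gives the same grasp; the last joint's range is limited). The gripper opens to 85 mm and grips with 20 to 120 N. Pads are 22 mm wide; open, the fingers measure 114 mm over their backs; the gripper's body (76 mm by 85 mm) begins 54 mm behind the grasp point. The pads swing forward as they close: fully open they stand 13 mm farther back than shut.
Start: joints at [1.198, 0.307, 1.506, -0, 1.328, -0.073], TCP at [169.838, 549.351, 303.905] pointing down, gripper open.
Joint ranges: [-3.12, 3.12], [-1.05, 2.28], [0.14, 2.33], [-1.42, 4.57], [0.1, 2.73], [-2.68, 2.68]. Speed limits (rad/s): [2.57, 2.57, 3.14, 3.14, 3.14, 3.14].

### API

Orientations are given as a unit quaternion [w, x, y, z].
In Python, from plant import manip, imaging, sign_off gives the robot as it stands.
- The arm moves only by the tool move_arm, never from a script. Its argument "rows" is a list of rows, each a list of 6 numbers: the shift along the tool's x, y, z in m, then the turn, a rotation vector about the tool's x, y, z in degrees. A call has 1 to 10 rows; each row shifts and turns the commanded pose from where the row before left it, along the tool's axes as they then stand; what a row does not reach is not made up. A row lasts 1/8 s, in which the tool goes at most 62.5 mm and 10.7 degrees, less where a joint would pass 70% of its speed; a pose out of reach is approached as far as the arm can. A call is refused whole if a number of a shift passes 0.0625 or a number of a turn 10.7, either way. A call with a gripper value outside its range is refused whole. "jaw" is the closure, from -1 (fully open) to 1 (shut), so that 0 is half open, set as the call begins (left out, the last holds). The fingers move at their own pace and stop on an object; "newtons" is the grip in N (left out, the last holds). Time passes only in rows, so rows that do not move let the fingers close. It gives the time, the measured TCP pose, the force, the opening and the grip force at its end, in the units of the state.
- manip.read_state(): the state, without advancing time (a new reading comes with each control period).
- imaging.capture(name): name is "side" or "top"; returns the picture (384x512x3 uint8, red, green, blue); there is no depth.
- imaging.get_calibration(name): a dict with "K" (3x3 intrinsics, pixels), "eye" and "attitude" of the camera in the world. Camera axes: x right, y down, z forward; pixel columns grow to the right and rows downward; lengths in mm; the calibration is good to about 2 mm. A picture is of the moment at which its call begins. get_calibration takes no time and is no camera call.
- sign_off(): hands the job in; it is judged then, once.
Trained networks look in the newest picture that a camera, given by its name, has taken for a name from the list of things; names that differ only in an ending like _2 or _b are one class to them, and where a whole thing is asked for, a point or a joint stands for the part that bears it (a point fixed in the world has none). Each returns a list of dicts, best first, with "score" (0 to 1); they miss things now and then, are a little off and sometimes report something else, mostly with a low value. They report only what shows in the picture. A call takes as long as a camera call. They do not tell look-alikes from the thing itself.
- imaging.find_in(camera, target): "box" ([left, top, right, bottom] in pixels, round what is visible of it).
The state is a dict: "time_s": time; "joint_pos": joint angles; "qvel": joint speeds; "tau": joint torques, N m; "tool_pos": TCP position; "eef_rot": TCP orientation; "wrist_force": force on the tool from outside, world axes, zero at the start; "moment": the same for the moment, N m; "opening": finger opening in mm; "finger_force": force on a finger pad.
Only numpy, scipy, OpenCV 4.12 (cv2) and the standard library are available. Lean on these libraries where they do the work, as an engineer would, in place of code of your own. Each camera call takes 0.05 s, during which the arm holds its last target. There are 200 camera calls.

## Working session

There is one attempt and no reset: what is moved stays moved. The work goes in short steps, Python scripts to look and compute and a tool call to move; the robot and the scene stay as the last step left them, time stands still between calls to the robot, and variables do not carry over. Pictures are saved under pics/ and viewed, at most 10 in all, crops included, and the job is handed in when it is done.

Besides the shell and the picture viewer there is one more tool, called after ">>>" as name([rows], argument=value, ...), one row to a line, values as JSON. move_arm: Moves the arm, as the interface text tells. Its arguments: {"type":"object","properties":{"rows":{"type":"array"},"jaw":{"type":"number"},"newtons":{"type":"number"}},"required":["rows"]}

```bash
ls; mkdir -p pics; python3 - <<'E'
from plant import manip, imaging
import cv2, numpy as np
for n in ("side","top"):
    im=imaging.capture(n); cv2.imwrite(f"pics/{n}0.png",im[:,:,::-1])
    c=imaging.get_calibration(n); print(n,{k:np.round(v,4).tolist() for k,v in c.items()})
    for t in ("nozzle","blank","coupler_a","coupler_a_collar_grip","tray"):
        print(t,[(np.round(d["box"]).tolist(),round(d["score"],2)) for d in imaging.find_in(n,t)][:4])
s=manip.read_state(); print(s, manip.grasp_offset)
a=cv2.imread("pics/side0.png");b=cv2.imread("pics/top0.png")
E
```

```text
pics
side {'K': [[377.431, 0.0, 258.1483], [0.0, 377.431, 192.0797], [0.0, 0.0, 1.0]], 'eye': [168.2962, 362.5608, 901.574], 'attitude': [0.1103, -0.385, 0.885, -0.2376]}
nozzle [([257.0, 197.0, 293.0, 213.0], 0.7)]
blank [([360.0, 134.0, 381.0, 159.0], 0.68)]
coupler_a [([221.0, 177.0, 263.0, 211.0], 0.9), ([314.0, 96.0, 352.0, 130.0], 0.74)]
coupler_a_collar_grip [([242.0, 192.0, 259.0, 201.0], 0.58), ([332.0, 156.0, 361.0, 191.0], 0.29)]
tray [([143.0, 268.0, 229.0, 362.0], 0.88), ([333.0, 160.0, 364.0, 196.0], 0.62)]
top {'K': [[391.376, 0.0, 258.0411], [0.0, 391.376, 195.2907], [0.0, 0.0, 1.0]], 'eye': [382.3742, 26.8332, 1115.7119], 'attitude': [0.043, -0.6976, 0.7136, -0.0485]}
nozzle [([246.0, 194.0, 258.0, 221.0], 0.73)]
blank [([375.0, 205.0, 384.0, 230.0], 0.63), ([377.0, 187.0, 385.0, 202.0], 0.53)]
coupler_a [([359.0, 150.0, 387.0, 186.0], 0.63), ([225.0, 159.0, 253.0, 196.0], 0.57)]
coupler_a_collar_grip [([238.0, 180.0, 252.0, 194.0], 0.41)]
tray [([99.0, 206.0, 167.0, 264.0], 0.93)]
{'time_s': 0.6, 'joint_pos': array([ 1.19748070e+00,  3.06775667e-01,  1.50638764e+00,  6.33456026e-06,
        1.32835900e+00, -7.34908698e-02]), 'qvel': array([ 0.00200105, -0.0002379 , -0.0014766 ,  0.00076766, -0.00147629,
        0.00040339]), 'tau': array([-6.13624288e-04, -4.57178843e+01, -2.52201176e+01, -1.74913921e-04,
        1.48995685e-03,  2.78164862e-06]), 'tool_pos': array([169.85244126, 549.36336026, 303.92352999]), 'eef_rot': array([4.79394885e-06, 1.49352245e-01, 9.88784054e-01, 3.49786142e-05]), 'wrist_force': array([ 0.20155938, -0.87932267,  1.01131905]), 'moment': array([-0.03918359,  0.01877137, -0.04124427]), 'finger_force': 0.0, 'opening': 85.58724881052906} 53.900000000000006
```

View pictures.

View pics/side0.png

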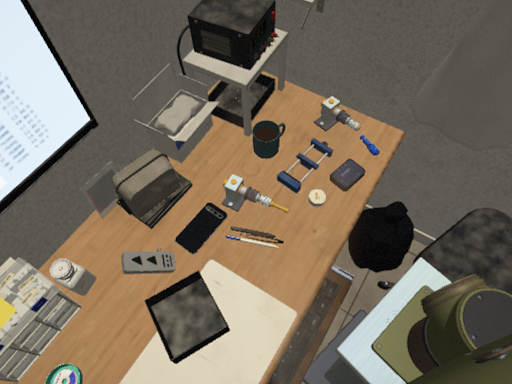

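View pics/top0.png

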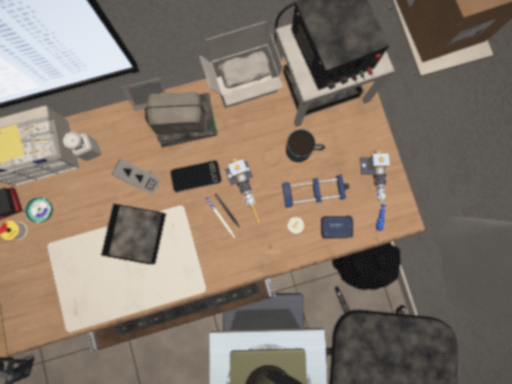

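```bash
cat > h.py <<'E'
import numpy as np, cv2
from plant import manip, imaging
from scipy.spatial.transform import Rotation as R
def rot(q): return R.from_quat(np.r_[q[1:],q[0]]).as_matrix()
def proj(n,P):
    c=imaging.get_calibration(n); p=(np.atleast_2d(P)-c["eye"])@rot(c["attitude"]); p=p@np.array(c["K"]).T
    return p[:,:2]/p[:,2:]
def plane(n,uv,z):
    c=imaging.get_calibration(n); d=rot(c["attitude"])@np.linalg.solve(c["K"],[uv[0],uv[1],1]); e=np.array(c["eye"])
    return e+d*(z-e[2])/d[2]
E
python3 - <<'E'
from h import *
S=cv2.imread("pics/side0.png");T=cv2.imread("pics/top0.png")
f=lambda im,x,y,w,h,k:cv2.resize(im[y:y+h,x:x+w],None,fx=k,fy=k,interpolation=cv2.INTER_CUBIC)
a=f(S,215,168,80,50,5); b=f(T,220,150,80,80,5)[:250*2]
c=f(S,305,90,80,70,5); d=f(T,345,145,50,90,5)
C=np.zeros((600,800,3),np.uint8); C[:250,:400]=a; C[250:600,:400]=c; C[:400,400:800]=b[:400]
d=cv2.resize(d,(111,200)); C[400:,400:511]=d
cv2.imwrite("pics/c0.png",C)
print("cap",plane("side",(239,179),89),plane("top",(240,162),89))
print("tip",plane("side",(288,210),60),plane("top",(257,221),60))
print("b cap",plane("side",(329,101),89),plane("top",(378,156),89))
print("tray corners top",[plane("top",p,58).round() for p in [(115,205),(166,213),(156,264),(103,255)]])
E
```

```text
cap [586.27365724  55.80792311  89.        ] [606.69693341  63.43729319  89.        ]
tip [447.59059439  15.97792574  60.        ] [449.78551692  21.4353789   60.        ]
b cap [ 608.38015475 -310.92698575   89.        ] [ 615.05534734 -307.30412228   89.        ]
tray corners top [array([502., 405.,  58.]), array([477., 267.,  58.]), array([342., 293.,  58.]), array([369., 434.,  58.])]
```

View pics/c0.png

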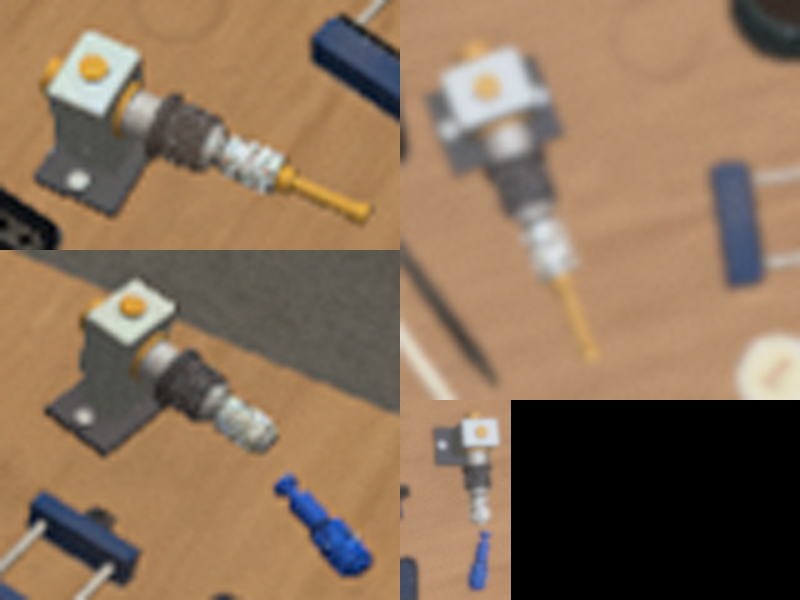

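```bash
cat > fit.py <<'E'
from h import *
from scipy.optimize import least_squares
L=np.array([[71,0,89],[-84,0,60],[-34,0,60]])
obs={"side":[(233.6,181.6),(287.4,210.4),(272,203.6)],"top":[(237.4,167.4),(258.4,221),(251,205.6)]}
def W(p,L): return L@R.from_euler("z",p[2]).as_matrix().T+[p[0],p[1],0]
for cams in (["side"],["top"],["side","top"]):
    r=least_squares(lambda p:np.concatenate([(proj(n,W(p,L))-obs[n]).ravel() for n in cams]),[530,45,0.25])
    print(cams,r.x.round(3),r.fun.round(1))
p=r.x
print("grip",W(p,np.array([[-19,0,60]])),"collar rear x=34",W(p,np.array([[34,0,60.]])))
print(np.degrees(p[2]))
print("tray side",[plane("side",q,58).round() for q in [(146,303),(205,268),(229,325),(175,362)]])
E
python3 fit.py
```

```text
['side'] [5.23381e+02 4.59470e+01 3.57000e-01] [ 0.  -0.1  1.3  0.5 -1.3 -0.5]
['top'] [5.25975e+02 4.70570e+01 3.51000e-01] [-0.3 -0.2 -0.2  1.   0.5 -0.8]
['side', 'top'] [5.24645e+02 4.64080e+01 3.54000e-01] [-0.4 -0.3  0.7  0.4 -1.8 -0.6 -0.1  0.3  0.2  1.4  0.8 -0.3]
grip [[506.82234743  39.82539946  60.        ]] collar rear x=34 [[556.53953678  58.18843521  60.        ]]
20.271700810744754
tray side [array([499., 409.,  58.]), array([473., 263.,  58.]), array([338., 305.,  58.]), array([358., 434.,  58.])]
```

Three candidates in the side view: coupling (240,190) holds the plug with the brass tip, coupling (327,110) holds the short blank, and (368,145) is the loose blue look-alike. Only the first is the long nozzle, and the enlarged crop confirms it: brass tip at side (287,210) and top (258,221). Both cameras agree on the coupling pose: mouth (525,46), yaw 20.3°. The tray centre is about (420,351), yaw -10°.

>>> move_arm([
  [0, 0, 0, 0, 0, -9.36],
  [0, 0, 0, 0, 0, -9.36],
  [0, 0, 0, 0, 0, -9.36],
  [0, 0, 0, 0, 0, -9.36],
  [-0.0145, -0.0496, 0, 0, 0, 0],
  [-0.0145, -0.0496, 0, 0, 0, 0],
  [-0.0145, -0.0496, 0, 0, 0, 0],
  [-0.0145, -0.0496, 0, 0, 0, 0],
  [-0.0145, -0.0496, 0, 0, 0, 0],
  [-0.0145, -0.0496, 0, 0, 0, 0],
], jaw=-1, newtons=50)

```text
time_s: 1.85
tool_pos: [355.4, 299.0, 304.2]
eef_rot: [0.0, -0.176, 0.984, 0.0]
wrist_force: [1.1, -0.1, 0.3]
opening: 84.9
finger_force: 0.0
```

>>> move_arm([
  [-0.0145, -0.0496, 0, 0, 0, 0],
  [-0.0145, -0.0496, 0, 0, 0, 0],
  [-0.0145, -0.0496, 0, 0, 0, 0],
  [-0.0145, -0.0496, 0, 0, 0, 0],
  [-0.0145, -0.0496, 0, 0, 0, 0],
  [-0.0145, -0.0496, 0, 0, 0, 0],
  [0, 0, 0.05, 0, 0, 0],
  [0, 0, 0.05, 0, 0, 0],
  [0, 0, 0, 0, 0, 0],
  [0, 0, 0, 0, 0, 0],
])

```text
time_s: 3.1
tool_pos: [540.2, 51.4, 205.3]
eef_rot: [0.001, -0.176, 0.984, -0.0]
wrist_force: [-0.4, -0.5, 0.5]
opening: 85.2
finger_force: 0.0
```

```bash
python3 - <<'E'
from h import *
S=imaging.capture("side")[:,:,::-1];T=imaging.capture("top")[:,:,::-1]
f=lambda im,x,y,w,h,k:cv2.resize(im[y:y+h,x:x+w],None,fx=k,fy=k,interpolation=cv2.INTER_CUBIC)
a=f(S,200,130,100,100,4);b=f(T,210,140,100,100,4)
cv2.imwrite("pics/c1.png",np.hstack([a,b]))
s=manip.read_state();print(s["tool_pos"],rot(s["eef_rot"]).round(3).tolist())
E
```

```text
[540.8426231   51.52595764 206.30734502] [[-0.938, -0.347, 0.005], [-0.347, 0.938, 0.0], [-0.004, -0.002, -1.0]]
```

View pics/c1.png

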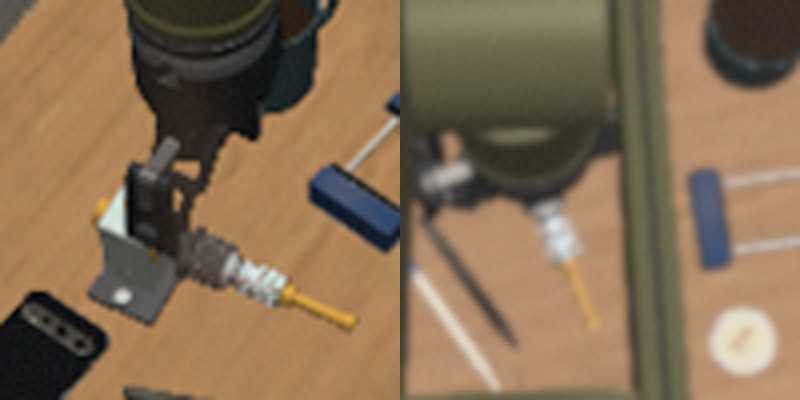

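The side view shows the fingers straddling the coupling above the collar, with the nozzle tip at about (287,210), unchanged. I'll descend and grip the collar.

>>> move_arm([
  [0.0005, 0, 0.03, 0, 0, 0],
  [0, 0, 0.03, 0, 0, 0],
  [0, 0, 0.02, 0, 0, 0],
  [0, 0, 0.012, 0, 0, 0],
  [0, 0, 0, 0, 0, 0],
  [0, 0, 0, 0, 0, 0],
])

```text
time_s: 3.95
tool_pos: [539.7, 51.2, 113.1]
eef_rot: [0.001, -0.176, 0.984, -0.0]
wrist_force: [-0.4, 0.1, -0.3]
opening: 85.6
finger_force: 0.0
```

>>> move_arm([
  [0, 0, 0, 0, 0, 0],
  [0, 0, 0, 0, 0, 0],
  [0, 0, 0, 0, 0, 0],
  [0, 0, 0, 0, 0, 0],
  [0, 0, 0, 0, 0, 0],
  [0, 0, 0, 0, 0, 0],
], jaw=1, newtons=40)

```text
time_s: 4.7
tool_pos: [539.1, 50.6, 112.4]
eef_rot: [0.0, -0.176, 0.984, -0.0]
wrist_force: [-0.7, -2.7, 5.7]
opening: 31.1
finger_force: 42.4
```

Opening is 31 mm, so the pads are on the 32 mm grip part. I'll pull the collar back (tool -x).

>>> move_arm([
  [-0.002, 0, 0, 0, 0, 0],
  [-0.002, 0, 0, 0, 0, 0],
  [-0.002, 0, 0, 0, 0, 0],
  [-0.002, 0, 0, 0, 0, 0],
  [-0.002, 0, 0, 0, 0, 0],
  [-0.001, 0, 0, 0, 0, 0],
  [0, 0, 0, 0, 0, 0],
  [0, 0, 0, 0, 0, 0],
])

```text
time_s: 5.7
tool_pos: [546.9, 53.4, 112.3]
eef_rot: [-0.002, -0.176, 0.984, -0.001]
wrist_force: [-5.4, -7.7, 11.1]
opening: 31.4
finger_force: 43.2
```

```bash
python3 - <<'E'
from h import *
S=imaging.capture("side")[:,:,::-1];T=imaging.capture("top")[:,:,::-1]
f=lambda im,x,y,w,h,k:cv2.resize(im[y:y+h,x:x+w],None,fx=k,fy=k,interpolation=cv2.INTER_CUBIC)
a=f(S,200,130,100,100,4);b=f(T,210,140,100,100,4)
cv2.imwrite("pics/c2.png",np.hstack([a,b]))
E
```

```text
(no output)
```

View pics/c2.png

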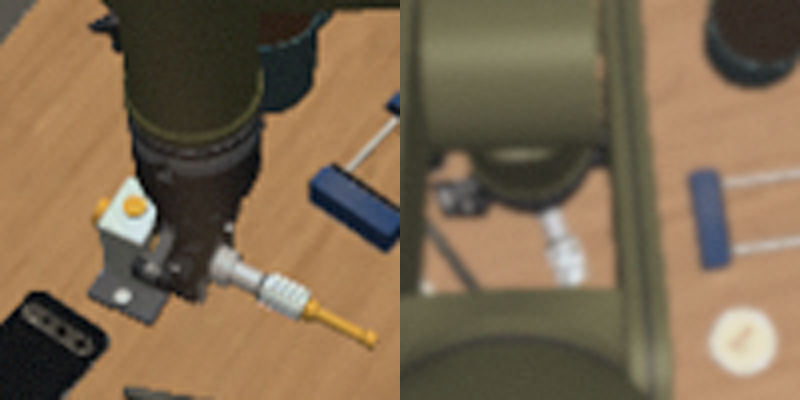

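The picture shows the nozzle sprung out, with bare shank visible and the tip moved from crop (352,322) to (375,340), about 14 mm. Next I'll let the collar home and release it.

>>> move_arm([
  [0.003, 0, 0, 0, 0, 0],
  [0.003, 0, 0, 0, 0, 0],
  [0.003, 0, 0, 0, 0, 0],
  [0.002, 0, 0, 0, 0, 0],
  [0, 0, 0, 0, 0, 0],
])

```text
time_s: 6.42
tool_pos: [539.1, 50.6, 112.4]
eef_rot: [0.0, -0.176, 0.984, -0.0]
wrist_force: [-0.8, -4.7, 6.3]
opening: 31.6
finger_force: 42.5
```

>>> move_arm([
  [0, 0, 0, 0, 0, 0],
  [0, 0, 0, 0, 0, 0],
  [0, 0, 0, 0, 0, 0],
  [0, 0, 0, 0, 0, 0],
  [0, 0, -0.03, 0, 0, 0],
  [0, 0, -0.05, 0, 0, 0],
  [0.025, 0, 0, 0, 0, 0],
  [0.025, 0, 0, 0, 0, 0],
  [0, 0, 0, 0, 0, 0],
  [0, 0, 0, 0, 0, 0],
], jaw=-1)

```text
time_s: 7.68
tool_pos: [492.9, 33.9, 192.1]
eef_rot: [0.001, -0.176, 0.984, -0.0]
wrist_force: [0.2, -0.1, 0.4]
opening: 85.3
finger_force: 0.0
```

```bash
python3 - <<'E'
from h import *
S=imaging.capture("side")[:,:,::-1];T=imaging.capture("top")[:,:,::-1]
f=lambda im,x,y,w,h,k:cv2.resize(im[y:y+h,x:x+w],None,fx=k,fy=k,interpolation=cv2.INTER_CUBIC)
a=f(S,200,130,100,100,4);b=f(T,210,140,100,100,4)
for n,I,o in(("side",a,(200,130)),("top",b,(210,140))):
    L=np.array([[-98,0,60],[-48,0,60],[-33,0,60],[-18,0,60.]])
    for u in proj(n,L@R.from_euler("z",.354).as_matrix().T+[524.6,46.4,0]):
        cv2.circle(I,tuple(int(v) for v in (u-o)*4+2),3,(0,0,255),1)
cv2.imwrite("pics/c3.png",np.hstack([a,b]))
s=manip.read_state();print(s["tool_pos"],s["opening"])
E
```

```text
[493.1581869   33.97585845 191.97368894] 85.20581027720394
```

View pics/c3.png

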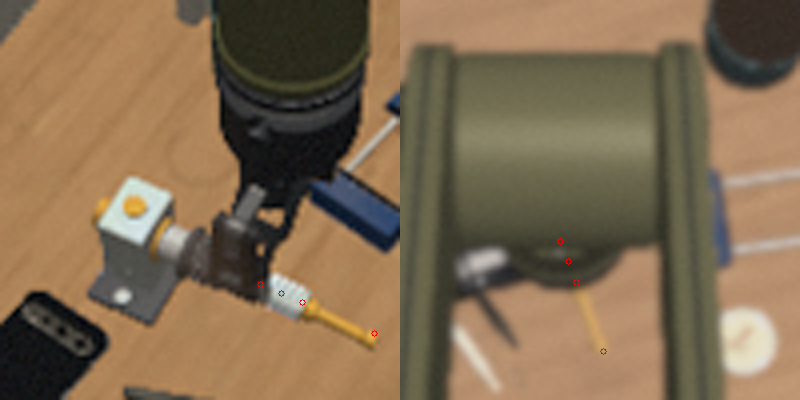

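The collar is back home. The nozzle is sprung out and sagging slightly, about 1 px below the predicted axis, with its grip under the gripper. I'll descend with the grip about 63 mm ahead of the TCP and close.

>>> move_arm([
  [0, 0, 0.03, 0, 0, 0],
  [0, 0, 0.025, 0, 0, 0],
  [0, 0, 0.016, 0, 0, 0],
  [0, 0, 0, 0, 0, 0],
  [0, 0, 0, 0, 0, 0],
])

```text
time_s: 8.4
tool_pos: [492.7, 33.9, 121.2]
eef_rot: [0.0, -0.176, 0.984, -0.0]
wrist_force: [0.3, 0.4, -0.2]
opening: 85.6
finger_force: 0.0
```

>>> move_arm([
  [0, 0, 0, 0, 0, 0],
  [0, 0, 0, 0, 0, 0],
  [0, 0, 0, 0, 0, 0],
  [0, 0, 0, 0, 0, 0],
  [0, 0, 0, 0, 0, 0],
  [0, 0, 0, 0, 0, 0],
  [0, 0, 0, 0, 0, 0],
  [0, 0, 0, 0, 0, 0],
], jaw=1, newtons=40)

```text
time_s: 9.4
tool_pos: [491.9, 33.8, 121.0]
eef_rot: [0.0, -0.176, 0.984, 0.0]
wrist_force: [-0.6, 1.7, 2.6]
opening: 20.4
finger_force: 40.4
```

>>> move_arm([
  [0.004, 0, 0, 0, 0, 0],
  [0.005, 0, 0, 0, 0, 0],
  [0.005, 0, 0, 0, 0, 0],
  [0.006, 0, 0, 0, 0, 0],
  [0.006, 0, 0, 0, 0, 0],
  [0.006, 0, 0, 0, 0, 0],
  [0.006, 0, 0, 0, 0, 0],
  [0.006, 0, 0, 0, 0, 0],
  [0.006, 0, 0, 0, 0, 0],
  [0, 0, 0, 0, 0, 0],
])

```text
time_s: 10.65
tool_pos: [444.2, 16.3, 120.9]
eef_rot: [-0.0, -0.176, 0.984, 0.0]
wrist_force: [-0.4, 0.1, -0.7]
opening: 20.0
finger_force: 40.2
```

```bash
python3 - <<'E'
from h import *
S=imaging.capture("side")[:,:,::-1]
f=lambda im,x,y,w,h,k:cv2.resize(im[y:y+h,x:x+w],None,fx=k,fy=k,interpolation=cv2.INTER_CUBIC)
cv2.imwrite("pics/c4.png",f(S,130,150,200,150,4)[:600,:800])
s=manip.read_state();print(s["tool_pos"],s["opening"],s["wrist_force"])
for n,I in(("side",S),):
  for q in ([501,404,58],[475,265,58],[340,299,58],[365,434,58]): print(proj(n,q).round(1))
print([ (d["box"],d["score"]) for d in imaging.find_in("side","tray")][:1])
E
```

```text
[444.76139308  16.37745548 120.94053909] 20.529914968099387 [-0.31997759  0.42228067  0.29366133]
[[147.6 300.7]]
[[203.7 267.8]]
[[230.5 322.3]]
[[173.  359.4]]
[([146.1, 270.5, 230.4, 363.2], 0.7)]
```

View pics/c4.png

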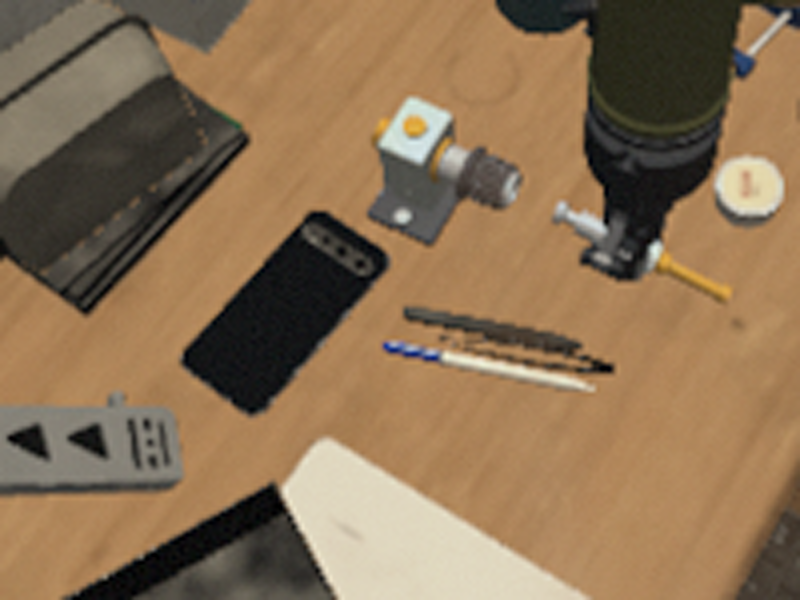

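The nozzle is out of the coupling and held level. I'll lift it, carry it over the tray and turn it towards the tray's diagonal.

>>> move_arm([
  [0, 0, -0.02, 0, 0, 0],
  [0, 0, -0.03, 0, 0, 0],
  [0, 0, -0.02, 0, 0, 0],
  [-0.0139, 0.0461, 0, 0, 0, 0],
  [-0.0139, 0.0461, 0, 0, 0, 0],
  [-0.0139, 0.0461, 0, 0, 0, 0],
  [-0.0139, 0.0461, 0, 0, 0, 0],
  [-0.0139, 0.0461, 0, 0, 0, 0],
  [-0.0139, 0.0461, 0, 0, 0, 0],
  [-0.0139, 0.0461, 0, 0, 0, 0],
])

```text
time_s: 12.0
tool_pos: [424.3, 354.8, 190.9]
eef_rot: [0.0, -0.176, 0.984, 0.0]
wrist_force: [0.1, -0.4, -0.6]
opening: 20.1
finger_force: 40.2
```

>>> move_arm([
  [0, 0, 0, 0, 0, -7],
  [0, 0, 0, 0, 0, -7],
  [0, 0, 0.02, 0, 0, 0],
  [0, 0, 0.02, 0, 0, 0],
  [0, 0, 0, 0, 0, 0],
  [0, 0, 0, 0, 0, 0],
])

```text
time_s: 12.75
tool_pos: [424.8, 353.2, 151.3]
eef_rot: [0.0, -0.295, 0.956, 0.0]
wrist_force: [0.6, -0.4, -1.3]
opening: 20.2
finger_force: 40.2
```

```bash
python3 - <<'E'
from h import *
S=imaging.capture("side")[:,:,::-1];T=imaging.capture("top")[:,:,::-1]
f=lambda im,x,y,w,h,k:cv2.resize(im[y:y+h,x:x+w],None,fx=k,fy=k,interpolation=cv2.INTER_CUBIC)
cv2.imwrite("pics/c5.png",np.hstack([f(S,125,240,130,130,3),f(T,70,180,130,130,3)]))
s=manip.read_state();print(s["tool_pos"],s["opening"],s["finger_force"],rot(s["eef_rot"]).round(3).tolist())
E
```

```text
[425.0858355  353.31245852 151.77270525] 20.177060801010214 40.2168345451355 [[-0.826, -0.563, 0.002], [-0.563, 0.826, 0.001], [-0.002, 0.0, -1.0]]
```

View pics/c5.png

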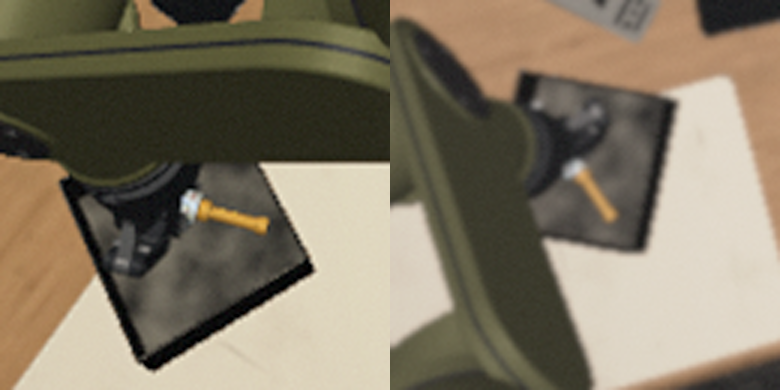

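The nozzle is held over the tray with its tip inside the walls in both views. I'll lower it, slowly at the end.

>>> move_arm([
  [0, 0, 0.02, 0, 0, 0],
  [0, 0, 0.02, 0, 0, 0],
  [0, 0, 0.015, 0, 0, 0],
  [0, 0, 0.01, 0, 0, 0],
  [0, 0, 0.004, 0, 0, 0],
  [0, 0, 0, 0, 0, 0],
  [0, 0, 0, 0, 0, 0],
])

```text
time_s: 13.72
tool_pos: [424.4, 352.8, 82.6]
eef_rot: [0.0, -0.295, 0.956, 0.0]
wrist_force: [-1.4, -1.6, 3.9]
opening: 20.0
finger_force: 40.8
```

>>> move_arm([
  [0, 0, 0.001, 0, 0, 0],
  [0, 0, 0.001, 0, 0, 0],
  [0, 0, 0.001, 0, 0, 0],
  [0, 0, 0, 0, 0, 0],
  [0, 0, 0, 0, 0, 0],
])

```text
time_s: 14.35
tool_pos: [424.9, 353.3, 81.4]
eef_rot: [0.001, -0.295, 0.956, 0.0]
wrist_force: [-3.3, -1.5, 19.3]
opening: 20.4
finger_force: 42.4
```

```bash
python3 - <<'E'
from h import *
S=imaging.capture("side")[:,:,::-1];T=imaging.capture("top")[:,:,::-1]
f=lambda im,x,y,w,h,k:cv2.resize(im[y:y+h,x:x+w],None,fx=k,fy=k,interpolation=cv2.INTER_CUBIC)
cv2.imwrite("pics/c6.png",np.hstack([f(S,140,265,95,100,4),f(T,95,195,80,100,4)]))
s=manip.read_state();A=rot(s["eef_rot"]);print(s["tool_pos"],s["wrist_force"],A.T@s["wrist_force"],A.T@s["moment"])
# predicted tip/boundary pixels for axis z
for z in (15,19,23):
    G=s["tool_pos"]*[1,1,0]+[0,0,z]
    print(z,[(n,proj(n,[G+A[:,0]*65,G+A[:,0]*15]).round(1).tolist()) for n in("side","top")])
E
```

```text
[424.91370378 353.32451744  81.40507541] [-2.77185716 -2.30468566 18.51360821] [  3.53964711  -0.34140588 -18.52303424] [-0.00391174  0.9515653  -0.02197142]
15 [('side', [[217.1, 321.3], [196.1, 316.3]]), ('top', [[151.3, 252.7], [141.4, 238.0]])]
19 [('side', [[216.9, 321.0], [195.8, 315.9]]), ('top', [[151.0, 252.8], [141.0, 238.0]])]
23 [('side', [[216.7, 320.6], [195.5, 315.5]]), ('top', [[150.6, 252.8], [140.6, 238.0]])]
```

View pics/c6.png

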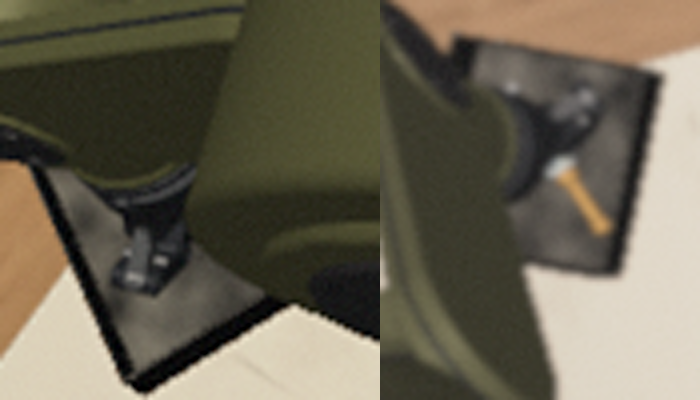

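```bash
python3 - <<'E'
from h import *
from scipy.optimize import least_squares
c=np.array([444.8,16.4]);u=np.array([-.938,-.3465])
obs=np.array([[268.8,203.0],[312.0,223.3]])
def pt(p):
    th,z,s=p
    return [np.r_[c+u*(s+d*np.cos(th)),z-d*np.sin(th)] for d in(-56.5,65)]
for z in (58,60,None):
    r=least_squares(lambda p:np.r_[(proj("side",pt(p))-obs).ravel()*1,(p[1]-(z or 59))*(1 if z else .1)],[0,60,0])
    print(np.degrees(r.x[0]),r.x,r.fun.round(2))
E
```

```text
3.6707820560760474 [ 0.06406723 57.64040584  1.02806114] [ 0.06 -1.06  0.7  -0.72 -0.36]
3.7995474785942367 [ 0.06631461 59.51866978  1.26914299] [ 0.15 -1.4   0.86 -0.99 -0.48]
3.3550750731476864 [ 0.05855711 52.94190211  0.42408755] [-0.19 -0.21  0.29 -0.06 -0.61]
```

The moment and side-view fit show the nozzle tilted about 3.5° with the brass end down. It is in contact at the tip and the grip edge, so it already rests on the floor. I'll ease the preload and release gradually.

>>> move_arm([
  [0, 0, -0.001, 0, 0, 0],
  [0, 0, -0.0005, 0, 0, 0],
  [0, 0, 0, 0, 0, 0],
], newtons=20)

```text
time_s: 14.82
tool_pos: [424.9, 353.3, 81.8]
eef_rot: [0.001, -0.295, 0.956, 0.0]
wrist_force: [-2.1, -0.7, 9.2]
opening: 20.2
finger_force: 41.5
```

>>> move_arm([
  [0, 0, 0, 0, 0, 0],
  [0, 0, 0, 0, 0, 0],
  [0, 0, 0, 0, 0, 0],
  [0, 0, 0, 0, 0, 0],
], jaw=0.4)

```text
time_s: 15.32
tool_pos: [424.4, 352.9, 80.2]
eef_rot: [-0.0, -0.295, 0.956, -0.0]
wrist_force: [-0.0, 0.7, -0.2]
opening: 25.7
finger_force: 0.0
```

>>> move_arm([
  [0, 0, 0, 0, 0, 0],
  [0, 0, 0, 0, 0, 0],
  [0, 0, -0.01, 0, 0, 0],
  [0, 0, -0.03, 0, 0, 0],
  [0, 0, -0.05, 0, 0, 0],
  [0, 0, -0.05, 0, 0, 0],
  [0, 0, -0.05, 0, 0, 0],
  [0, 0, 0, 0, 0, 0],
], jaw=0)

```text
time_s: 16.32
tool_pos: [426.5, 354.4, 276.0]
eef_rot: [0.005, -0.295, 0.956, 0.002]
wrist_force: [0.5, 0.0, -0.3]
opening: 42.6
finger_force: 0.0
```

>>> move_arm([
  [0.03, -0.04, -0.03, 0, 0, 0],
  [0.03, -0.04, -0.03, 0, 0, 0],
  [0, -0.05, 0, 0, 0, 0],
  [0, -0.05, 0, 0, 0, 0],
  [0, -0.05, 0, 0, 0, 0],
  [0, 0, 0, 0, 0, 0],
  [0, 0, 0, 0, 0, 0],
])

```text
time_s: 17.2
tool_pos: [503.6, 128.9, 329.5]
eef_rot: [-0.001, -0.294, 0.956, 0.0]
wrist_force: [-0.1, -0.5, -0.5]
opening: 42.7
finger_force: 0.0
```

```bash
python3 - <<'E'
from h import *
S=imaging.capture("side")[:,:,::-1];T=imaging.capture("top")[:,:,::-1]
C=np.hstack([cv2.resize(S,(800,600))[:600,150:650],cv2.resize(T[180:290,70:180],(300,300)).repeat(2,0)[::1][:600]])
C[:300,500:]=cv2.resize(T[180:290,70:180],(300,300)); C[300:,500:]=cv2.resize(S[260:370,135:245],(300,300))
cv2.imwrite("pics/c7.png",C)
s=manip.read_state();print(s["tool_pos"],s["wrist_force"],s["time_s"])
print([(np.round(d["box"]),d["score"]) for d in imaging.find_in("side","tray")][:1])
E
```

```text
[503.35223634 129.73771336 329.8892237 ] [0.25358829 0.06283029 0.49351161] 17.3
[(array([143., 272., 230., 362.]), 0.63)]
```

View pics/c7.png

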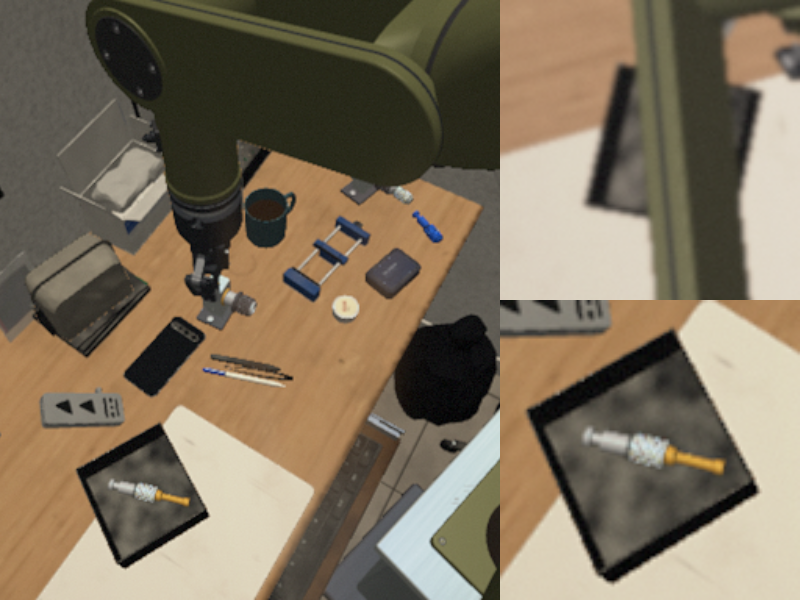

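The nozzle lies flat inside the tray, around side (190,317). The tray, blank, phone, pens, jar and the rest are where they were, and the arm is clear, so I'm handing in.

```bash
python3 -c "
from plant import sign_off; print(sign_off())"
```

```text
the job is handed in; nothing more can be done
None
```

The long nozzle is uncoupled and lying flat in the tray. Its collar is back home, the blanking plug is still coupled, nothing else in the final picture had visibly moved, and the job was handed in at about 17 s.

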